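# Reload the label printer and hold the feed button for calibration

## Robot

A 6-joint arm with a two-finger parallel gripper is mounted at the origin on a cart in front of the work surface, level with it; the furniture and walls round the work are solid. World frame = base frame: x ahead of the robot, y to its left, z up, the work surface at z = 0. Lengths are in mm, angles in degrees, forces in N, time in s.
With the tool pointing down it reaches from about 350 to 925 mm from the base axis. Payload 6.4 kg.
Tool frame: the origin (TCP) lies at the very end of the fingers, on their centre line; the grasp point (between the pads) lies 19 mm behind it (r.grasp_offset is the distance from the TCP to the grasp point, in mm); z points along the fingers, y is the line along which they close (so a half turn about z gives the same grasp; the last joint's range is limited). The gripper opens to 94 mm and grips with 3 to 60 N. Pads are 16 mm wide; open, the fingers measure 119 mm over their backs; the gripper's body (75 mm by 177 mm) begins 78 mm behind the grasp point.
Start: joints at [-84.574, 14.043, 89.255, -0, 76.702, -9.975], TCP at [172.628, -626.668, 178.455] pointing down, gripper open.
Joint ranges: [-179.41, 179.41], [-58.25, 129.5], [7.25, 145.43], [-54.29, 234.29], [11.92, 165.04], [-157.13, 157.13]. Speed limits (degrees/s): [147.25, 147.25, 180, 180, 180, 180].

## Interface

Orientations are given as [roll, pitch, yaw] about the fixed x, y, z axes, in that order (R = Rz(yaw) Ry(pitch) Rx(roll)).
In Python, from bench import r gives the robot as it stands.
- The arm moves only by the tool step_arm, never from a script. Its argument "commands" is a list of rows, each a list of 6 numbers: the shift along the tool's x, y, z in m, then the turn, a rotation vector about the tool's x, y, z in degrees. In form: [[tx, ty, tz, wx, wy, wz], ...]. A call has 1 to 12 rows; each row is the pose to reach, as a shift and turn from the pose commanded when the call began, along the tool's axes at that moment; what a row does not reach only later rows make up. A row lasts 1/12 s, in which the tool goes at most 41.7 mm and 7.16 degrees, less where a joint would pass 70% of its speed; a pose out of reach is approached as far as the arm can. A call with a gripper value outside its range is refused whole. "jaw" is the closure, from 0 (fully open) to 1 (shut), set as the call begins (left out, the last holds). The fingers move at their own pace and stop on an object; the grip force is fixed at half the most. Time passes only in rows, so rows that repeat a pose let the fingers close. It gives the time, the measured TCP pose, the force, the opening and the grip force at its end, in the units of the state.
- r.get_state(): the state, without advancing time (a new reading comes with each control period).
- r.camera(name): name is "scene" or "top"; returns a dict with "frame" (480x640x3 uint8, red, green, blue), "vertical_fov" (degrees; the focal length in pixels is half the picture's height over the tangent of half this angle, whatever the lens; pixels are square), "cx", "cy" (the principal point, pixels), "dist" ([k1, k2, p1, p2, k3] as OpenCV has them; the pictures are not rectified), "extrinsics" (4x4, takes a point from world to camera coordinates). Camera axes: x right, y down, z forward; pixel columns grow to the right and rows downward; lengths in mm; the calibration is good to about 2 mm. A picture is of the moment at which its call begins. There is no depth.
- r.sign_off(): hands the job in; it is judged then, once.
Trained networks look in a picture, given as the dict that the camera call returned (one of the last four; its "shot" number tells which), for a name from the list of things; names that differ only in an ending like _2 or _b are one class to them, and where a whole thing is asked for, a point or a joint stands for the part that bears it (a point fixed in the world has none). Each returns a list of dicts, best first, with "p" (0 to 1); they miss things now and then, are a little off and sometimes report something else, mostly with a low value. They report only what shows in the picture. A call takes as long as a camera call. They do not tell look-alikes from the thing itself.
- r.boxes_of(target, picture): "box" ([left, top, right, bottom] in pixels, round what is visible of it).
- r.silhouettes(target, picture): "mask" (480x640 bool, what is visible of it) and "box" ([left, top, right, bottom] in pixels, round what is visible of it).
The state is a dict: "clock": time; "joint_pos": joint angles; "joint_vel": joint speeds; "joint_torque": joint torques, N m; "tool_pos": TCP position; "ee_rot": TCP orientation; "ft_force": force on the tool from outside, world axes, zero at the start; "torque": the same for the moment, N m; "width": opening from 0.0 (shut) to 1.0 (fully open); "finger_force": force on a finger pad.
Only numpy, scipy, OpenCV 4.12 (cv2) and the standard library are available. Lean on these libraries where they do the work, as an engineer would, in place of code of your own. Each camera call takes 0.05 s, during which the arm holds its last target. There are 200 camera calls.

## Task

The label printer on the desk needs a new roll: set the label roll in its bay with both ends of the spindle resting in the two notches, let go of it, then fold the hood shut. Then, to calibrate, press the large round feed button all the way down with a finger and keep it down: finish with the button still held fully pressed (some 6 N does it; never lean on it with 45 N or more). Leave the small square power button unpressed, and do not disturb the mug, the marker or the earbud case.

Things in the scene. Friction and masses are not known exactly. Their poses are not given: they have to be found in the camera images.
- printer: Label printer, grey case, black hood, 190 mm deep (x), 100 wide (y); stands firmly, does not move. Origin: centre of its underside; x points to its back (hinge side), -x to its front with the buttons. Case rim 64 mm high; the front deck (x from -100 to -42 mm) is 51 mm high; the open roll bay reaches from x = -24 to 84 mm.
- printer_seat (a point): Where the roll's centre comes to lie, at (25, 0, 60) mm in the printer's frame; the axle lies along the printer's y (either way round). Two black posts centred 28 mm to either side along y (6 mm thick, 50 mm clear between them) have an upward-open notch 13 mm wide with a flared mouth; the posts end 70 mm above the desk.
- label_roll_center (a point): Centre of the loose white label roll, 76 mm diameter, 42 mm wide, 0.13 to 0.25 kg, on its rim (centre 38 mm up). A black spindle 10 mm thick, along the point's y, sticks out 14 mm from each flat face. Grip it across the flat faces with the fingertips 12 to 18 mm above the axle, clear of spindle, posts and rim. Starts left or right of the printer.
- hood (a joint): Angle of the hood: 0 = shut, grows as it opens up and back; stops at 2.0. A stiff friction hinge (0.15 N m): it stays wherever it is left. It starts at 1.6 to 1.8, standing open.
- hood_hinge (a point): Middle of the hood's hinge line, which is the printer's y axis direction, at (85, 0, 64) mm in the printer's frame.
- hood_front (a point): Middle of the hood's front top edge (corner of roof and front wall), 115 mm ahead of and 40 mm above the hinge when shut (104 mm above the desk). The hood is a shell 118 x 100 x 40 mm with a flat roof with a clear window. Open, the roof's outside faces back and this edge is on top, some 170 mm up. Push it over from behind, on the roof near this edge, then down.
- feed_key (a joint): Travel of the feed button (m): 0 = released, 0.005 = fully down; spring 2.5 N at the start, 6 N at the bottom.
- feed_key_top (a point): Centre of the top of the large round feed button, 27 mm in diameter, on the front deck at (-71, -22) mm in the printer's frame; it stands 8 mm above the deck (top 59 mm above the desk), pressed down along -z.
- power_key (a joint): Travel of the small power button (m): 0 = released, 0.003 = down. Must not be pressed.
- power_key_top (a point): Centre of the top of the small square power button, 11 mm wide, standing 4 mm above the deck at (-71, 30) mm in the printer's frame.
- mug: Plain mug, 86 mm wide, 94 mm high with a handle; origin under its centre. Bystander, on the side of the printer where the roll is not.
- marker: Marker pen lying on the desk, 130 x 16 mm, origin under its centre. Bystander, back right.
- earbud_case: Small white rounded case, 47 x 60 x 24 mm, origin under its centre. Bystander, back left.
Not all that is in view belongs to the job. Of the things that look like the part that bears label_roll_center, the largest one is meant.

How it is judged (in metres and radians):
On the way, in this order (a step that is already met when the one before it is completed fails the run):
1. the roll sits in the bay with its spindle down in both notches, let go of, the hood still open (horizontal distance between label_roll_center and printer_seat below 0.008 m and z of label_roll_center in the frame of printer_seat between -0.004 and 0.003 m and angle between the y axis of label_roll_center and the y axis of printer, either way round below 0.12 rad and contact force between the fingers and label_roll below 0.1 N and value of joint hood above 1 rad), for 0.2 s.
2. the hood is folded shut over the roll, the feed button still released (value of joint hood below 0.06 rad and value of joint feed_key below 0.002 m), for 0.2 s.
3. a finger holds the feed button fully down (value of joint feed_key above 0.004 m and contact force between the fingers and feed_key above 3 N), for 0.3 s.
At the end, for the whole second after the job is handed in: The feed button is held at least 4 of its 5 mm down by the gripper's fingers (over 3 N on it), the hood is shut to within 0.06 rad, and the roll rests in the notches: its centre within 8 mm sideways and 3 mm in height of the seat, its axle within 0.12 rad of the printer's y axis (all of step 3 and value of joint hood below 0.06 rad and horizontal distance between label_roll_center and printer_seat below 0.008 m and z of label_roll_center in the frame of printer_seat between -0.004 and 0.003 m and angle between the y axis of label_roll_center and the y axis of printer, either way round below 0.12 rad); the arm keeps its last pose, push and grip.
It fails at once if the power button is pressed (value of joint power_key above 0.0015 m).
It fails at once if the feed button is leaned on with 45 N or more (contact force between anything else and feed_key above 45 N).
It fails at once if the mug is moved (distance of mug from where it was at the start of the episode above 0.03 m).
It fails at once if the marker is moved (distance of marker from where it was at the start of the episode above 0.03 m).
It fails at once if the earbud case is moved (distance of earbud_case from where it was at the start of the episode above 0.03 m).
It also fails if it takes over 64 s, if anything falls off the work surface, if the arm or the gripper's body presses on something with over 40 N, if the wrist force passes 120 N, or if a joint passes its speed limit or range.

## Working session

There is one attempt and no reset: what is moved stays moved. The work goes in short steps, Python scripts to look and compute and a tool call to move; the robot and the scene stay as the last step left them, time stands still between calls to the robot, and variables do not carry over. Pictures are saved under pics/ and viewed, at most 10 in all, crops included, and the job is handed in when it is done.

Besides the shell and the picture viewer there is one more tool, called as name(argument=value, ...), one argument or row to a line, values as JSON. step_arm: Moves the arm, as the interface text tells. Its arguments: {"type":"object","properties":{"commands":{"type":"array"},"jaw":{"type":"number"}},"required":["commands"]}

```bash
ls; mkdir -p pics; cat > h.py <<'E'
import numpy as np, cv2
from bench import r
from scipy.spatial.transform import Rotation as R
def K(c):
    f=240/np.tan(np.radians(c['vertical_fov']/2)); return np.array([[f,0,c['cx']],[0,f,c['cy']],[0,0,1.]])
def toworld(c,px,z):
    n=cv2.undistortPoints(np.array(px,float).reshape(-1,1,2),K(c),np.array(c['dist'],float)).reshape(-1,2)
    E=np.array(c['extrinsics']); Rm=E[:3,:3]; o=-Rm.T@E[:3,3]
    d=np.c_[n,np.ones(len(n))]@Rm
    return o+d*((z-o[2])/d[:,2])[:,None]
def topix(c,P):
    E=np.array(c['extrinsics']); 
    return cv2.projectPoints(np.array(P,float).reshape(-1,3),cv2.Rodrigues(E[:3,:3])[0],E[:3,3],K(c),np.array(c['dist'],float))[0].reshape(-1,2)
def save(c,n,crop=None,s=1):
    f=c['frame'][:,:,::-1]
    if crop: f=f[crop[1]:crop[3],crop[0]:crop[2]]
    cv2.imwrite(f'pics/{n}.png',cv2.resize(f,None,fx=s,fy=s,interpolation=cv2.INTER_CUBIC))
E
python3 - <<'E'
from h import *
for n in('scene','top'):
    c=r.camera(n); save(c,n)
    E=np.array(c['extrinsics']); print(n,-E[:3,:3].T@E[:3,3],c['vertical_fov'])
    for t in('printer','label_roll_center','feed_key_top','power_key_top','hood','mug','marker','earbud_case'):
        print(t,[(np.round(b['box']).tolist(),round(b['p'],2)) for b in r.boxes_of(t,c)][:4])
E
```

```text
pics
scene [-193.37354407  356.6224121   596.50410407] 57.73816323297533
printer [([282.0, 172.0, 366.0, 302.0], 0.74)]
label_roll_center [([202.0, 267.0, 246.0, 308.0], 0.9), ([230.0, 242.0, 255.0, 268.0], 0.85), ([227.0, 308.0, 255.0, 343.0], 0.77)]
feed_key_top [([340.0, 265.0, 350.0, 274.0], 0.46)]
power_key_top []
hood [([285.0, 169.0, 336.0, 230.0], 0.96)]
mug []
marker []
earbud_case [([170.0, 252.0, 192.0, 274.0], 0.81)]
top [ 419.15845273   80.08073302 1102.42187786] 54.517137552221875
printer [([286.0, 175.0, 334.0, 293.0], 0.76)]
label_roll_center [([212.0, 299.0, 231.0, 323.0], 0.93), ([235.0, 206.0, 257.0, 223.0], 0.93), ([401.0, 192.0, 455.0, 203.0], 0.71)]
feed_key_top []
power_key_top []
hood [([287.0, 179.0, 335.0, 209.0], 0.84)]
mug [([422.0, 232.0, 471.0, 269.0], 0.58)]
marker [([400.0, 190.0, 458.0, 201.0], 0.84)]
earbud_case [([177.0, 188.0, 201.0, 214.0], 0.71)]
```

View pics/scene.png

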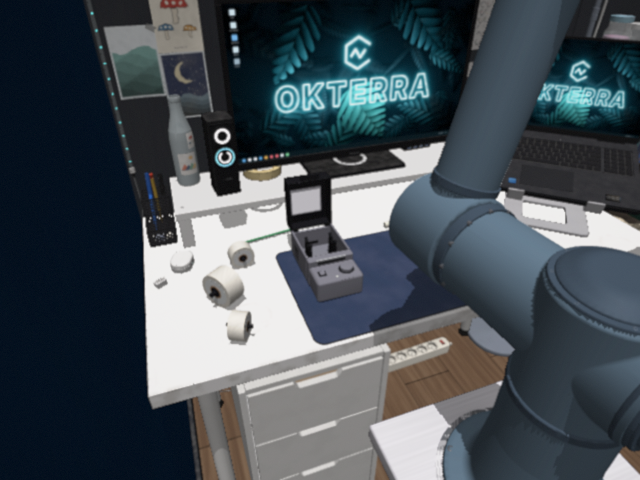

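View pics/top.png

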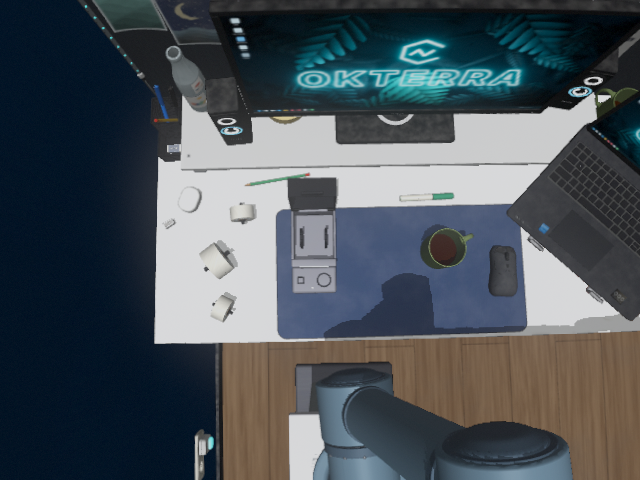

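The pictures show the printer at top (314,240), its buttons to the front. There are three roll look-alikes: (217,259), which looks largest, (243,212) and (223,307). The mug is at (445,247), the marker at (427,197) and the earbud case at (189,199). I choose (217,259) and will check it in a crop.

```bash
python3 - <<'E'
from h import *
c=r.camera('top'); save(c,'crop1',(165,170,345,320),4)
for b in r.silhouettes('label_roll_center',c):
    m=b['mask'].astype(np.uint8); print(b['p'],b['box'],m.sum(),cv2.minAreaRect(cv2.findNonZero(m)))
for n in('scene',):
    d=r.camera(n)
    for b in r.silhouettes('label_roll_center',d): print(n,b['p'],b['box'],b['mask'].sum())
# printer case mask corners
g=cv2.cvtColor(c['frame'],cv2.COLOR_RGB2GRAY)
E_=np.array(c['extrinsics']);print(E_.round(3).tolist(),c['dist'])
for px,z in(((217,259),38),((243,212),28),((223,307),28),((292,268),51),((336,268),51),((336,293),51),((292,293),51),((323.5,280.5),59),((300.5,280.5),55)): print(px,toworld(c,[px],z).round(1))
E
```

```text
0.9 [212.9, 296.1, 235.9, 323.6] 458 ((222.86883544921875, 308.057373046875), (20.357864379882812, 26.887746810913086), 39.80556869506836)
0.66 [199.3, 238.2, 235.1, 278.7] 756 ((216.5204620361328, 260.17657470703125), (33.107295989990234, 30.607479095458984), 52.4314079284668)
0.59 [234.3, 201.9, 255.1, 223.7] 422 ((242.1923065185547, 212.9615478515625), (20.39607810974121, 24.31839942932129), 78.69007110595703)
scene 0.81 [202.8, 265.3, 247.4, 307.1] 1228
scene 0.79 [228.4, 242.4, 256.9, 267.9] 539
scene 0.59 [228.6, 308.6, 255.2, 340.3] 680
[[-0.02, -1.0, 0.0, 88.192], [-0.993, 0.02, -0.119, 545.457], [0.119, -0.003, -0.993, 1045.055], [0.0, 0.0, 0.0, 1.0]] [-0.06985658  0.          0.          0.          0.        ]
(217, 259) [[508.8 315.   38. ]]
(243, 212) [[619.  256.6  28. ]]
(223, 307) [[398.9 303.   28. ]]
(292, 268) [[484.  141.9  51. ]]
(336, 268) [[482.   42.6  51. ]]
(336, 293) [[425.9  43.9  51. ]]
(292, 293) [[427.8 142.7  51. ]]
(323.5, 280.5) [[454.2  71.5  59. ]]
(300.5, 280.5) [[455.3 123.   55. ]]
```

View pics/crop1.png

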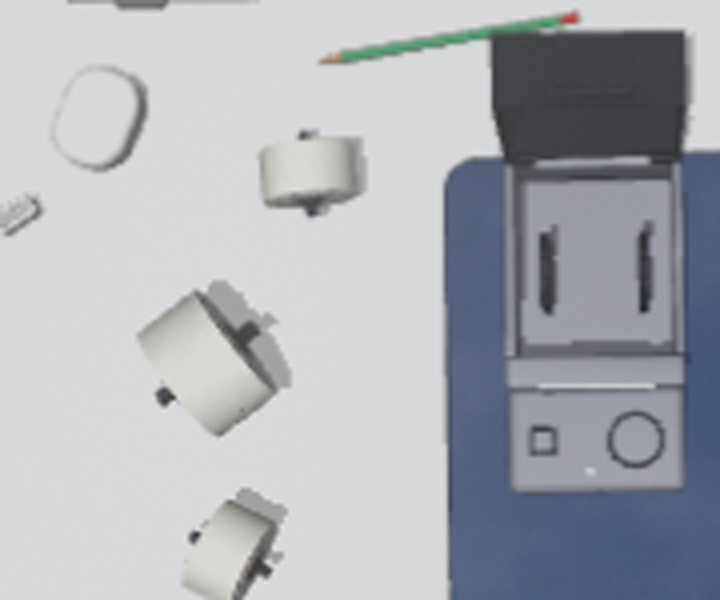

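```bash
python3 - <<'E'
from h import *
c=r.camera('top')
q=lambda x,y:(164.9+x/4,169.9+y/4)
w=lambda x,y,z:toworld(c,[q(x,y)],z)[0]
a,b=w(157,402,38),w(258,325,38)
print('roll',a.round(1),b.round(1),(a+b)/2,np.linalg.norm(a-b),np.degrees(np.arctan2(*(a-b)[:2][::-1])))
f,p=w(636,440,59),w(543,440,55); print('f,p',f,p,np.degrees(np.arctan2(-(p-f)[0],(p-f)[1])),np.linalg.norm(p-f)**1)
l,rr=w(548,270,70),w(646,268,70); print('posts',l,rr,(l+rr)/2)
for P in((512,490,51),(684,488,51),(512,388,51)): print(w(*P))
print(w(508,356,64),w(684,356,64),w(510,162,64),w(682,162,64))
# edge fit of roll white mask for yaw
s=r.get_state(); print(s['tool_pos'],s['ee_rot'],s['width'])
d=r.camera('scene')
for n,t in(('fk','feed_key_top'),('pw','power_key_top'),('roll','label_roll_center')): print(n,[(x['box'],x['p']) for x in r.boxes_of(t,d)][:1])
print(topix(d,[f,p,(a+b)/2,a,b,l,rr]).round(1).tolist())
save(d,'sc1',(180,170,380,330),4)
E
```

```text
roll [483.1 344.5  38. ] [526.4 286.4  38. ] [504.73484285 315.44755855  38.        ] 72.50139201468205 126.61920570490564
f,p [455.49318619  70.52967337  59.        ] [456.67255534 122.63976186  55.        ] -1.2965117317867183 52.276689195417845
posts [550.79175925 117.77715385  70.        ] [550.81600423  63.02545071  70.        ] [550.80388174  90.40130228  70.        ]
[429.13611269 140.65080869  51.        ]
[428.32661091  44.07691741  51.        ]
[486.46068916 139.85404947  51.        ]
[503.56843143 141.10758461  64.        ] [501.59616418  42.77308989  64.        ] [613.59953484 138.56097454  64.        ] [611.63146568  41.23720057  64.        ]
[ 172.61107974 -626.66812391  178.45490876] [-1.79998921e+02 -1.83383437e-05  1.53989262e+01] 0.9998891684977246
fk []
pw []
roll [([201.5, 263.4, 246.7, 305.4], 0.84)]
[[346.9, 266.0], [322.6, 272.6], [223.7, 285.5], [210.5, 295.5], [236.2, 276.1], [310.0, 241.3], [333.6, 236.6]]
```

View pics/sc1.png

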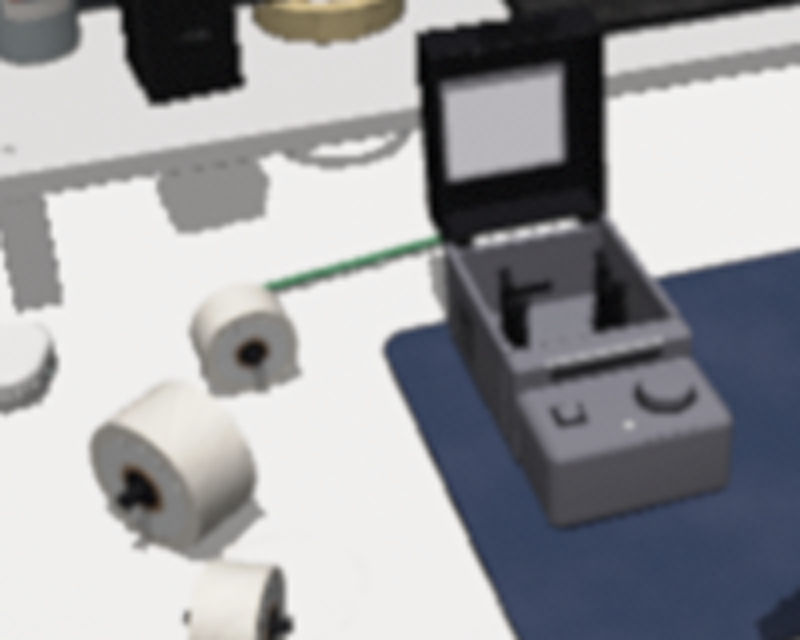

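Measured: roll centre ≈ (505, 315.5), axle at 126.6°. Printer yaw ≈ -0.9°, seat ≈ (551, 90.5), feed button ≈ (455.5, 70.5). The scene view agrees to 2 px and the middle roll is clearly the largest. I'm setting out now.

```bash
cat >> h.py <<'E'
def go(P,yaw):
    s=r.get_state(); M=R.from_euler('xyz',s['ee_rot'],degrees=True)
    T=R.from_euler('xyz',[180,0,yaw],degrees=True)
    print('go',P,(M.inv().apply(np.array(P)-s['tool_pos'])/1000).round(4).tolist(),(M.inv()*T).as_rotvec(degrees=True).round(2).tolist())
def st():
    s=r.get_state(); print({k:np.round(s[k],2).tolist() for k in('clock','tool_pos','ee_rot','ft_force','width','finger_force','joint_pos')})
E
python3 -c "
from h import *
go([480,-200,280],15.4)"
```

```text
go [480, -200, 280] [0.4096, -0.3297, -0.1015] [-0.0, -0.0, -0.0]
```

step_arm(
  commands=[
    [0.41, -0.33, -0.1, 0, 0, 0],
    [0.41, -0.33, -0.1, 0, 0, 0],
    [0.41, -0.33, -0.1, 0, 0, 0],
    [0.41, -0.33, -0.1, 0, 0, 0],
    [0.41, -0.33, -0.1, 0, 0, 0],
    [0.41, -0.33, -0.1, 0, 0, 0],
    [0.41, -0.33, -0.1, 0, 0, 0],
    [0.41, -0.33, -0.1, 0, 0, 0],
    [0.41, -0.33, -0.1, 0, 0, 0],
    [0.41, -0.33, -0.1, 0, 0, 0],
    [0.41, -0.33, -0.1, 0, 0, 0],
    [0.41, -0.33, -0.1, 0, 0, 0],
  ],
  jaw=0,
)

```text
clock: 2.35
tool_pos: [460.6, -226.3, 272.5]
ee_rot: [180.0, -0.0, 15.4]
ft_force: [-0.1, 0.0, 0.5]
width: 1.0
finger_force: 0.0
```

```bash
python3 -c "
from h import *
st();go([505,315,160],36.6)"
```

```text
{'clock': 2.35, 'tool_pos': [460.57, -226.26, 272.52], 'ee_rot': [179.96, -0.03, 15.39], 'ft_force': [-0.14, 0.03, 0.52], 'width': 1.0, 'finger_force': 0.0, 'joint_pos': [-38.84, -8.46, 102.81, -0.0, 85.6, 35.77]}
go [505, 315, 160] [0.1865, -0.5101, 0.1122] [0.05, -0.02, -21.21]
```

step_arm(
  commands=[
    [0.187, -0.51, 0, 0, 0, -21.2],
    [0.187, -0.51, 0, 0, 0, -21.2],
    [0.187, -0.51, 0, 0, 0, -21.2],
    [0.187, -0.51, 0, 0, 0, -21.2],
    [0.187, -0.51, 0, 0, 0, -21.2],
    [0.187, -0.51, 0, 0, 0, -21.2],
    [0.187, -0.51, 0, 0, 0, -21.2],
    [0.187, -0.51, 0, 0, 0, -21.2],
    [0.187, -0.51, 0, 0, 0, -21.2],
    [0.187, -0.51, 0, 0, 0, -21.2],
    [0.187, -0.51, 0, 0, 0, -21.2],
    [0.187, -0.51, 0, 0, 0, -21.2],
  ],
)

```text
clock: 3.35
tool_pos: [500.7, 272.5, 272.1]
ee_rot: [180.0, -0.0, 36.6]
ft_force: [1.3, -0.6, 0.7]
width: 1.001
finger_force: 0.0
```

```bash
python3 -c "
from h import *
st();go([505,315.5,120],36.6)
c=r.camera('top')
for t,z in (('printer',0),):
  pass
print(topix(c,[[455.5,70.5,59],[551,90.5,70]]))
save(c,'t2',(165,170,345,320),4)"
```

```text
{'clock': 3.35, 'tool_pos': [500.74, 272.47, 272.06], 'ee_rot': [179.98, -0.04, 36.62], 'ft_force': [1.29, -0.55, 0.65], 'width': 1.0, 'finger_force': 0.0, 'joint_pos': [17.16, -0.34, 95.21, -0.0, 85.09, 70.54]}
go [505, 315.5, 120] [0.029, -0.032, 0.1521] [0.02, -0.04, 0.02]
[[323.9132121  279.89667621]
 [314.10422545 237.06364644]]
```

step_arm(
  commands=[
    [0.029, -0.032, 0.152, 0, 0, 0],
    [0.029, -0.032, 0.152, 0, 0, 0],
    [0.029, -0.032, 0.152, 0, 0, 0],
    [0.029, -0.032, 0.152, 0, 0, 0],
    [0.029, -0.032, 0.152, 0, 0, 0],
    [0.029, -0.032, 0.152, 0, 0, 0],
    [0.029, -0.032, 0.152, 0, 0, 0],
  ],
)

```text
clock: 3.98
tool_pos: [506.8, 313.3, 122.3]
ee_rot: [179.9, -0.2, 36.6]
ft_force: [-0.3, -0.7, 0.2]
width: 1.0
finger_force: 0.0
```

```bash
python3 -c "
from h import *
st();go([505,315.5,120],36.6)
d=r.camera('scene');save(d,'s3',(160,190,320,330),4)
c=r.camera('top');save(c,'t3',(165,220,285,310),5)"
```

```text
{'clock': 3.98, 'tool_pos': [506.75, 313.32, 122.29], 'ee_rot': [179.94, -0.19, 36.59], 'ft_force': [-0.33, -0.72, 0.19], 'width': 1.0, 'finger_force': 0.0, 'joint_pos': [20.84, 9.96, 100.14, -0.01, 69.7, 74.25]}
go [505, 315.5, 120] [-0.0001, -0.0028, 0.0023] [0.06, -0.19, -0.01]
```

View pics/s3.png

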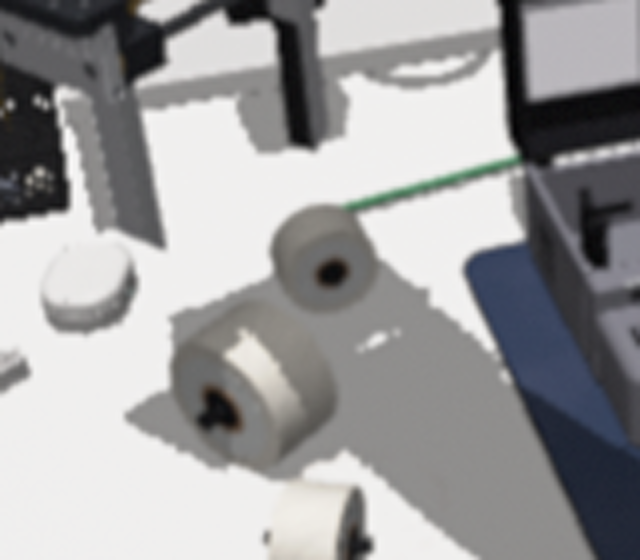

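The crop shows both fingers hanging above and astride the big roll, whose spindle end is at about crop (215,408). I lower and close.

step_arm(
  commands=[
    [0, -0.002, 0.02, 0, 0, 0],
    [0, -0.002, 0.04, 0, 0, 0],
    [0, -0.002, 0.055, 0, 0, 0],
    [0, -0.002, 0.065, 0, 0, 0],
    [0, -0.002, 0.068, 0, 0, 0],
    [0, -0.002, 0.068, 0, 0, 0],
    [0, -0.002, 0.068, 0, 0, 0],
  ],
)

```text
clock: 4.67
tool_pos: [505.2, 315.1, 53.4]
ee_rot: [180.0, -0.1, 36.6]
ft_force: [-0.5, 0.0, -0.4]
width: 0.997
finger_force: 0.0
```

step_arm(
  commands=[
    [0, 0, 0, 0, 0, 0],
    [0, 0, 0, 0, 0, 0],
    [0, 0, 0, 0, 0, 0],
    [0, 0, 0, 0, 0, 0],
    [0, 0, 0, 0, 0, 0],
    [0, 0, 0, 0, 0, 0],
    [0, 0, 0, 0, 0, 0],
    [0, 0, 0, 0, 0, 0],
    [0, 0, 0, 0, 0, 0],
    [0, 0, 0, 0, 0, 0],
  ],
  jaw=1,
)

```text
clock: 5.5
tool_pos: [504.0, 314.8, 51.8]
ee_rot: [-180.0, 0.0, 36.6]
ft_force: [-0.2, 0.1, -0.3]
width: 0.332
finger_force: 0.0
```

```bash
python3 -c "
from h import *
st()"
```

```text
{'clock': 5.5, 'tool_pos': [504.04, 314.76, 51.77], 'ee_rot': [-180.0, 0.0, 36.6], 'ft_force': [-0.23, 0.07, -0.34], 'width': 0.33, 'finger_force': 0.0, 'joint_pos': [21.06, 15.01, 102.35, -0.0, 62.65, 74.46]}
```

```bash
python3 -c "
from h import *
d=r.camera('scene');save(d,'s4',(160,190,320,330),4);st()
print(topix(d,[[504,315,52],[504,315,72]]))"
```

```text
{'clock': 5.55, 'tool_pos': [504.02, 314.78, 51.76], 'ee_rot': [-180.0, 0.0, 36.6], 'ft_force': [-0.13, -0.76, -0.62], 'width': 0.29, 'finger_force': 0.0, 'joint_pos': [21.06, 15.01, 102.35, 0.0, 62.65, 74.46]}
[[223.11626837 280.22065407]
 [221.81017978 272.24437123]]
```

View pics/s4.png

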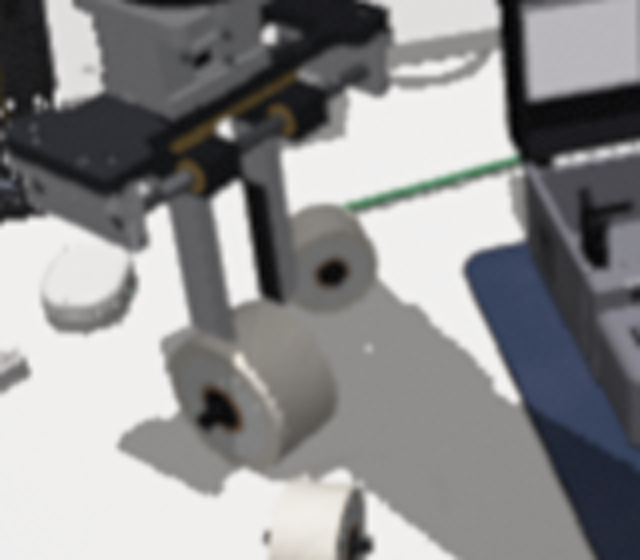

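```bash
python3 -c "
from h import *
d=r.camera('scene')
a=np.radians(126.6);u=np.array([np.cos(a),np.sin(a),0]);v=np.array([np.sin(a),-np.cos(a),0])
f=lambda P:((topix(d,P)-[160,190])*4).round(0).tolist()
C=np.array([506.75,313.3,122.3]);print('open',f([C+u*53,C-u*53]))
C=np.array([504,315,52])
for h in(0,25,60): print(h,f([C+u*21+[0,0,h],C-u*21+[0,0,h]]))
Q=np.array([505,315.5,38]);t=np.linspace(0,2*np.pi,13)
for s in(-21,21): print('rim',f([Q+u*s+v*38*np.cos(x)+np.array([0,0,38*np.sin(x)]) for x in t]))
st()"
```

```text
open [[153.0, 297.0], [313.0, 190.0]]
0 [[222.0, 384.0], [282.0, 339.0]]
25 [[215.0, 343.0], [276.0, 299.0]]
60 [[204.0, 285.0], [267.0, 241.0]]
rim [[230.0, 334.0], [232.0, 308.0], [249.0, 295.0], [275.0, 300.0], [304.0, 321.0], [328.0, 353.0], [340.0, 386.0], [336.0, 412.0], [319.0, 423.0], [293.0, 417.0], [265.0, 396.0], [242.0, 366.0], [230.0, 334.0]]
rim [[170.0, 377.0], [172.0, 351.0], [187.0, 339.0], [214.0, 344.0], [244.0, 366.0], [269.0, 399.0], [281.0, 433.0], [278.0, 459.0], [261.0, 469.0], [235.0, 462.0], [206.0, 441.0], [183.0, 410.0], [170.0, 377.0]]
{'clock': 5.6, 'tool_pos': [504.04, 314.79, 51.78], 'ee_rot': [-180.0, -0.0, 36.6], 'ft_force': [-0.12, 0.07, -0.29], 'width': 0.25, 'finger_force': 0.0, 'joint_pos': [21.06, 15.01, 102.35, 0.0, 62.65, 74.46]}
```

```bash
python3 -c "
from h import *
a=np.radians(126.6);u=np.array([np.cos(a),np.sin(a),0]);v=np.array([np.sin(a),-np.cos(a),0])
C=np.array([504,315,52]);o=[]
for n,(x,y) in(('scene',(150,150)),('top',(160,190))):
  c=r.camera(n);f=c['frame'][y:y+150,x:x+130,::-1];f=cv2.resize(f,None,fx=3,fy=4-1,interpolation=cv2.INTER_CUBIC)
  def line(P,col):
    q=((topix(c,P)-[x,y])*3).astype(int); cv2.polylines(f,[q],False,col,1)
  B=[C+u*s*88.5+v*t*37.5+[0,0,97] for s,t in((1,1),(1,-1),(-1,-1),(-1,1),(1,1))]
  line(B,(0,0,255)); line([C+u*17,C+u*17+[0,0,97]],(0,255,0)); line([C-u*17,C-u*17+[0,0,97]],(0,255,0)); line([C,C+[0,0,97]],(255,0,255))
  o.append(f)
cv2.imwrite('pics/m1.png',np.hstack(o)); st(); print(r.grasp_offset)"
```

```text
{'clock': 5.7, 'tool_pos': [504.02, 314.79, 51.78], 'ee_rot': [-180.0, 0.0, 36.6], 'ft_force': [0.09, -0.36, -0.16], 'width': 0.16, 'finger_force': 0.0, 'joint_pos': [21.06, 15.01, 102.35, 0.0, 62.64, 74.46]}
18.8
```

View pics/m1.png

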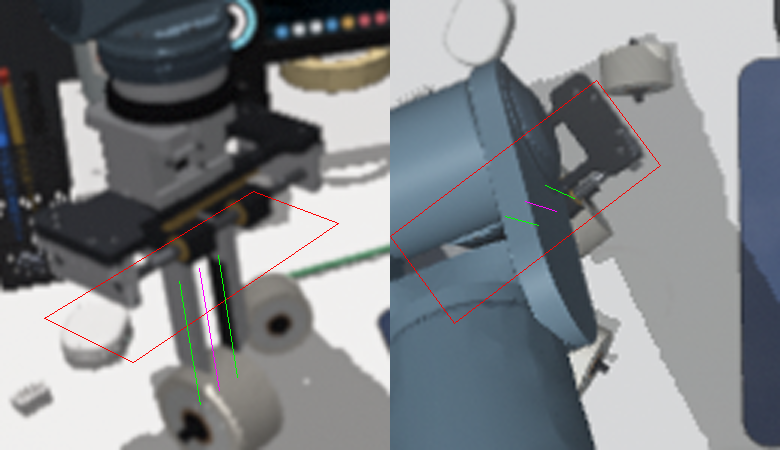

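The fingers line up with the projections sideways but look about 28 mm too high (or shifted), so they closed above the roll without touching it. I'll touch the bare desk with closed fingers to get the height bias.

step_arm(
  commands=[
    [0, 0, -0.03, 0, 0, 0],
    [0, 0, -0.03, 0, 0, 0],
    [-0.03, 0.04, -0.03, 0, 0, 0],
    [-0.063, 0.078, -0.03, 0, 0, 0],
    [-0.063, 0.078, -0.03, 0, 0, 0],
    [-0.063, 0.078, -0.03, 0, 0, 0],
    [-0.063, 0.078, 0.0, 0, 0, 0],
    [-0.063, 0.078, 0.03, 0, 0, 0],
    [-0.063, 0.078, 0.03, 0, 0, 0],
    [-0.063, 0.078, 0.03, 0, 0, 0],
  ],
)

```text
clock: 6.53
tool_pos: [498.5, 215.0, 20.5]
ee_rot: [-179.9, 0.2, 36.6]
ft_force: [-0.4, 0.2, -0.0]
width: 0.004
finger_force: 0.0
```

```bash
python3 -c "
from h import *
st(); C=np.array(r.get_state()['tool_pos']);o=[]
for n,(x,y) in(('scene',(190,170)),('top',(210,180))):
  c=r.camera(n);f=c['frame'][y:y+150,x:x+130,::-1];f=cv2.resize(f,None,fx=3,fy=3,interpolation=cv2.INTER_CUBIC)
  p=topix(c,[C,C+[0,0,97],C+[0,0,28],C+[20,0,0],C+[0,20,0]]);print(n,p.round(1).tolist())
  for q in p[:2]: cv2.circle(f,tuple(((q-[x,y])*3).astype(int).tolist()),2,(0,0,255),-1)
  o.append(f)
cv2.imwrite('pics/m2.png',np.hstack(o))"
```

```text
{'clock': 6.53, 'tool_pos': [498.54, 214.97, 20.45], 'ee_rot': [-179.9, 0.18, 36.63], 'ft_force': [-0.36, 0.25, -0.04], 'width': 0.0, 'finger_force': 0.0, 'joint_pos': [11.35, 11.63, 110.32, 0.01, 58.26, 64.71]}
scene [[273.9, 283.3], [270.7, 244.7], [273.0, 272.7], [271.5, 277.6], [264.4, 285.4]]
top [[261.4, 263.2], [255.7, 259.9], [259.8, 262.3], [261.3, 254.6], [252.8, 263.3]]
```

View pics/m2.png

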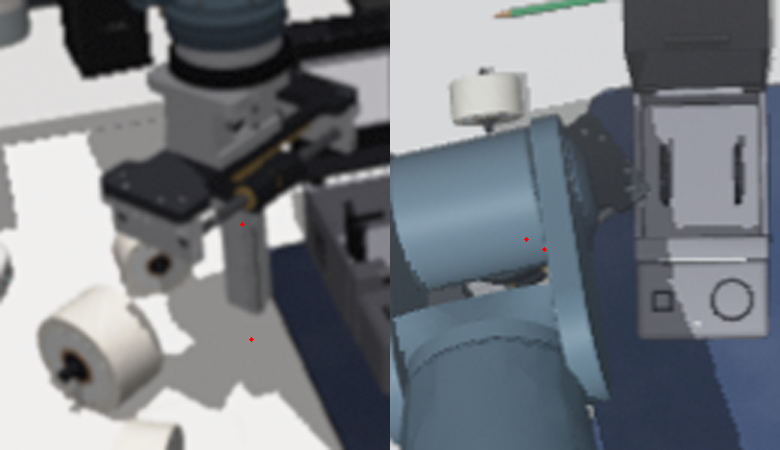

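step_arm(
  commands=[
    [0, 0, 0.008, 0, 0, 0],
    [0, 0, 0.014, 0, 0, 0],
    [0, 0, 0.018, 0, 0, 0],
    [0, 0, 0.018, 0, 0, 0],
  ],
)

```text
clock: 6.97
tool_pos: [499.3, 214.5, 3.0]
ee_rot: [-180.0, 0.1, 36.6]
ft_force: [-0.8, -0.4, 0.1]
width: 0.004
finger_force: 0.0
```

step_arm(
  commands=[
    [0, 0, 0.002, 0, 0, 0],
    [0, 0, 0.004, 0, 0, 0],
    [0, 0, 0.004, 0, 0, 0],
  ],
)

```text
clock: 7.22
tool_pos: [499.8, 214.5, -0.5]
ee_rot: [-180.0, 0.0, 36.6]
ft_force: [0.0, 0.0, -0.2]
width: 0.006
finger_force: 0.0
```

No contact at reported 0, so the bias is real. I continue in small steps.

step_arm(
  commands=[
    [0, 0, 0.008, 0, 0, 0],
    [0, 0, 0.014, 0, 0, 0],
    [0, 0, 0.018, 0, 0, 0],
    [0, 0, 0.018, 0, 0, 0],
  ],
)

```text
clock: 7.55
tool_pos: [498.8, 214.3, -19.7]
ee_rot: [-179.9, 0.1, 36.6]
ft_force: [0.2, -0.1, 0.4]
width: 0.01
finger_force: 0.0
```

step_arm(
  commands=[
    [0, 0, 0.002, 0, 0, 0],
    [0, 0, 0.004, 0, 0, 0],
    [0, 0, 0.004, 0, 0, 0],
  ],
)

```text
clock: 7.8
tool_pos: [499.8, 214.6, -22.5]
ee_rot: [-180.0, 0.0, 36.6]
ft_force: [0.5, 0.1, 0.0]
width: 0.004
finger_force: 0.0
```

step_arm(
  commands=[
    [0, 0, 0.002, 0, 0, 0],
    [0, 0, 0.003, 0, 0, 0],
    [0, 0, 0.003, 0, 0, 0],
  ],
)

```text
clock: 8.05
tool_pos: [499.8, 214.6, -25.4]
ee_rot: [-180.0, 0.0, 36.6]
ft_force: [0.1, -0.2, 0.0]
width: 0.004
finger_force: 0.0
```

step_arm(
  commands=[
    [0, 0, 0.002, 0, 0, 0],
    [0, 0, 0.002, 0, 0, 0],
  ],
)

```text
clock: 8.22
tool_pos: [499.8, 214.5, -27.5]
ee_rot: [-180.0, 0.0, 36.6]
ft_force: [-0.1, -0.2, -0.3]
width: 0.004
finger_force: 0.0
```

step_arm(
  commands=[
    [0, 0, 0.001, 0, 0, 0],
    [0, 0, 0.002, 0, 0, 0],
    [0, 0, 0.002, 0, 0, 0],
  ],
)

```text
clock: 8.47
tool_pos: [499.8, 214.6, -29.4]
ee_rot: [-180.0, 0.0, 36.6]
ft_force: [0.1, 0.3, -0.8]
width: 0.008
finger_force: 0.0
```

step_arm(
  commands=[
    [0, 0, 0.001, 0, 0, 0],
    [0, 0, 0.002, 0, 0, 0],
    [0, 0, 0.002, 0, 0, 0],
  ],
)

```text
clock: 8.72
tool_pos: [500.1, 214.6, -29.8]
ee_rot: [-180.0, 0.1, 36.6]
ft_force: [-5.8, -0.8, 11.5]
width: 0.004
finger_force: 6.0
```

```bash
python3 -c "
from h import *
st()
c=r.camera('scene');save(c,'tip',(240,240,320,300),6)
C=np.array(r.get_state()['tool_pos']);print(topix(c,[C,C+[0,0,30]]))"
```

```text
{'clock': 8.72, 'tool_pos': [500.07, 214.64, -29.78], 'ee_rot': [-179.98, 0.06, 36.62], 'ft_force': [-5.82, -0.81, 11.51], 'width': 0.0, 'finger_force': 6.03, 'joint_pos': [11.29, 16.78, 110.63, -0.01, 52.65, 64.68]}
[[275.31143395 301.06125834]
 [274.43637376 290.3130964 ]]
```

Desk contact is at reported z ≈ -29.6, so true z = reported + 29.6, with no visible sideways bias. I re-open, go back over the roll and grip at reported z ≈ 23.5.

step_arm(
  commands=[
    [0, 0, -0.035, 0, 0, 0],
    [0, 0, -0.07, 0, 0, 0],
    [0, 0, -0.11, 0, 0, 0],
    [0, 0, -0.115, 0, 0, 0],
    [0, 0, -0.115, 0, 0, 0],
    [0, 0, -0.115, 0, 0, 0],
    [0.03, -0.039, -0.115, 0, 0, 0],
    [0.064, -0.078, -0.115, 0, 0, 0],
    [0.064, -0.078, -0.115, 0, 0, 0],
    [0.064, -0.078, -0.115, 0, 0, 0],
    [0.064, -0.078, -0.115, 0, 0, 0],
    [0.064, -0.078, -0.115, 0, 0, 0],
  ],
  jaw=0,
)

```text
clock: 9.77
tool_pos: [503.6, 314.1, 81.8]
ee_rot: [-180.0, 0.2, 36.6]
ft_force: [-0.1, -0.4, 0.2]
width: 0.819
finger_force: 0.0
```

step_arm(
  commands=[
    [0, 0, 0, 0, 0, 0],
    [0, 0, 0, 0, 0, 0],
    [0, 0, 0, 0, 0, 0],
    [0, 0, 0, 0, 0, 0],
    [0, 0, 0, 0, 0, 0],
  ],
)

```text
clock: 10.18
tool_pos: [505.0, 315.0, 84.0]
ee_rot: [180.0, -0.0, 36.6]
ft_force: [0.2, -0.6, -0.6]
width: 1.0
finger_force: 0.0
```

```bash
python3 -c "
from h import *
st(); go([505,315.5,23.5],36.6)
c=r.camera('scene'); print([(np.round(b['box'],1).tolist(),b['p']) for b in r.boxes_of('label_roll_center',c)])"
```

```text
{'clock': 10.18, 'tool_pos': [505.0, 315.0, 83.96], 'ee_rot': [180.0, -0.02, 36.56], 'ft_force': [0.23, -0.61, -0.65], 'width': 1.0, 'finger_force': 0.0, 'joint_pos': [21.05, 12.64, 101.4, 0.0, 65.95, 74.48]}
go [505, 315.5, 23.5] [0.0003, -0.0004, 0.0605] [0.0, -0.02, -0.04]
[([229.2, 243.3, 254.5, 265.3], 0.91), ([230.0, 308.8, 252.4, 340.6], 0.87), ([200.6, 266.2, 246.5, 304.3], 0.82)]
```

step_arm(
  commands=[
    [0, 0, 0.02, 0, 0, 0],
    [0, 0, 0.04, 0, 0, 0],
    [0, 0, 0.052, 0, 0, 0],
    [0, 0, 0.06, 0, 0, 0],
    [0, 0, 0.06, 0, 0, 0],
    [0, 0, 0.06, 0, 0, 0],
  ],
)

```text
clock: 10.78
tool_pos: [504.9, 315.4, 23.9]
ee_rot: [-180.0, 0.0, 36.6]
ft_force: [-0.4, 0.2, 0.6]
width: 1.002
finger_force: 0.0
```

step_arm(
  commands=[
    [0, 0, 0, 0, 0, 0],
    [0, 0, 0, 0, 0, 0],
    [0, 0, 0, 0, 0, 0],
    [0, 0, 0, 0, 0, 0],
    [0, 0, 0, 0, 0, 0],
    [0, 0, 0, 0, 0, 0],
    [0, 0, 0, 0, 0, 0],
    [0, 0, 0, 0, 0, 0],
    [0, 0, 0, 0, 0, 0],
    [0, 0, 0, 0, 0, 0],
    [0, 0, 0, 0, 0, 0],
    [0, 0, 0, 0, 0, 0],
  ],
  jaw=1,
)

```text
clock: 11.78
tool_pos: [504.8, 315.4, 23.8]
ee_rot: [-180.0, 0.0, 36.6]
ft_force: [-0.2, 0.8, -0.0]
width: 0.442
finger_force: 30.0
```

step_arm(
  commands=[
    [0, 0, -0.03, 0, 0, 0],
    [0, 0, -0.06, 0, 0, 0],
    [0, 0, -0.1, 0, 0, 0],
    [0, 0, -0.106, 0, 0, 0],
    [-0.015, 0.03, -0.106, 0, 0, 6],
    [-0.03, 0.06, -0.106, 0, 0, 12],
    [-0.045, 0.095, -0.106, 0, 0, 18],
    [-0.06, 0.13, -0.106, 0, 0, 24],
    [-0.08, 0.165, -0.106, 0, 0, 30],
    [-0.097, 0.2, -0.106, 0, 0, 36],
    [-0.097, 0.208, -0.106, 0, 0, 37.5],
    [-0.097, 0.208, -0.106, 0, 0, 37.5],
  ],
)

```text
clock: 12.78
tool_pos: [551.4, 88.3, 129.1]
ee_rot: [180.0, 0.0, -1.1]
ft_force: [-0.2, -0.1, -1.0]
width: 0.446
finger_force: 30.0
```

step_arm(
  commands=[
    [0, 0, 0, 0, 0, 0],
    [0, 0, 0, 0, 0, 0],
    [0, 0, 0, 0, 0, 0],
  ],
)

```text
clock: 13.03
tool_pos: [550.4, 92.0, 129.4]
ee_rot: [-180.0, 0.0, -0.7]
ft_force: [0.2, -0.2, -1.8]
width: 0.446
finger_force: 30.0
```

```bash
python3 -c "
from h import *
st(); go([551,90.5,75-29.6],-.9)
C=np.array(r.get_state()['tool_pos'])+[0,0,29.6-15]
c=r.camera('scene'); print([(np.round(b['box'],1).tolist(),b['p']) for b in r.boxes_of('label_roll_center',c)])
t=np.linspace(0,6.28,60);pts=[C+[38*np.cos(x),s,38*np.sin(x)] for x in t for s in(-21,21)]
p=topix(c,pts);print('pred',p.min(0),p.max(0))
x,y=270,150;f=cv2.resize(c['frame'][y:y+150,x:x+130,::-1],None,fx=4,fy=4,interpolation=cv2.INTER_CUBIC)
for s in(-21,21):
  cv2.polylines(f,[((topix(c,[C+[38*np.cos(x_),s,38*np.sin(x_)] for x_ in t])-[x,y])*4).astype(int)],True,(0,0,255),1)
cv2.polylines(f,[((topix(c,[C+[0,-35,0],C+[0,35,0]])-[x,y])*4).astype(int)],True,(0,255,0),1)
cv2.polylines(f,[((topix(c,[[551-6.5,90.5+28,70],[551-6.5,90.5-28,70],[551+6.5,90.5-28,70],[551+6.5,90.5+28,70]])-[x,y])*4).astype(int)],True,(255,0,255),1)
cv2.imwrite('pics/m3.png',f)"
```

```text
{'clock': 13.03, 'tool_pos': [550.45, 92.04, 129.43], 'ee_rot': [-179.98, 0.04, -0.74], 'ft_force': [0.23, -0.18, -1.76], 'width': 0.45, 'finger_force': 29.97, 'joint_pos': [-2.16, 4.69, 105.17, 0.02, 70.19, 88.58]}
go [551, 90.5, 45.4] [0.0006, 0.0016, 0.084] [-0.02, 0.04, 0.16]
[([228.1, 241.7, 253.8, 267.4], 0.88), ([306.8, 192.6, 331.6, 227.1], 0.58), ([229.1, 309.5, 255.6, 340.6], 0.57)]
pred [305.89914861 189.97475611] [337.16132696 229.38088318]
```

View pics/m3.png

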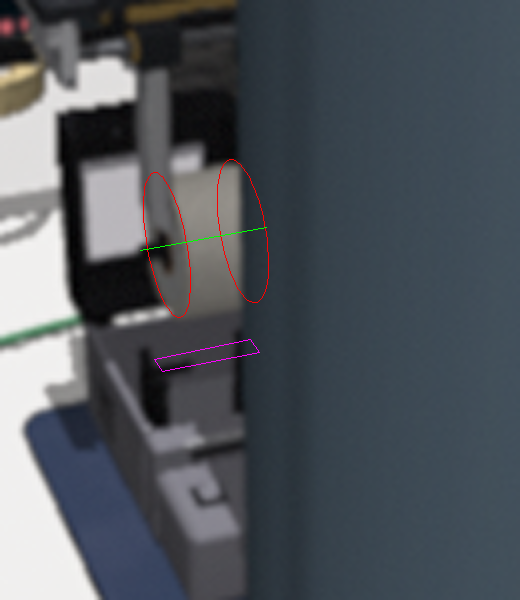

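The held roll fits the prediction (spindle at about (160,247) in the crop) and the posts lie under the magenta mark. I lower it, watching the force.

step_arm(
  commands=[
    [0.0005, 0.0015, 0.02, 0, 0, 0.2],
    [0.0005, 0.0015, 0.04, 0, 0, 0.2],
    [0.0005, 0.0015, 0.055, 0, 0, 0.2],
    [0.0005, 0.0015, 0.065, 0, 0, 0.2],
    [0.0005, 0.0015, 0.065, 0, 0, 0.2],
    [0.0005, 0.0015, 0.065, 0, 0, 0.2],
  ],
)

```text
clock: 13.63
tool_pos: [551.3, 89.5, 64.7]
ee_rot: [-180.0, 0.0, -1.0]
ft_force: [0.3, 0.2, -1.2]
width: 0.444
finger_force: 30.0
```

step_arm(
  commands=[
    [0, 0, 0.002, 0, 0, 0],
    [0, 0, 0.004, 0, 0, 0],
    [0, 0, 0.006, 0, 0, 0],
    [0, 0, 0.008, 0, 0, 0],
    [0, 0, 0.008, 0, 0, 0],
  ],
)

```text
clock: 14.05
tool_pos: [551.6, 89.2, 56.8]
ee_rot: [-180.0, -0.0, -1.1]
ft_force: [0.7, 0.2, -1.7]
width: 0.447
finger_force: 30.0
```

step_arm(
  commands=[
    [0, 0, 0.002, 0, 0, 0],
    [0, 0, 0.004, 0, 0, 0],
    [0, 0, 0.006, 0, 0, 0],
    [0, 0, 0.006, 0, 0, 0],
  ],
)

```text
clock: 14.38
tool_pos: [551.4, 89.2, 50.4]
ee_rot: [-180.0, -0.0, -1.1]
ft_force: [2.2, 1.5, -3.0]
width: 0.445
finger_force: 30.0
```

step_arm(
  commands=[
    [0, -0.001, 0.001, 0, 0, 0],
    [0, -0.001, 0.002, 0, 0, 0],
    [0, -0.001, 0.002, 0, 0, 0],
  ],
)

```text
clock: 14.63
tool_pos: [551.5, 89.9, 49.1]
ee_rot: [180.0, 0.0, -1.1]
ft_force: [-0.8, 0.3, 1.6]
width: 0.444
finger_force: 30.0
```

step_arm(
  commands=[
    [0, 0, 0.001, 0, 0, 0],
    [0, 0, 0.002, 0, 0, 0],
    [0, 0, 0.002, 0, 0, 0],
  ],
)

```text
clock: 14.88
tool_pos: [551.8, 89.9, 48.7]
ee_rot: [180.0, 0.0, -1.1]
ft_force: [-5.3, 0.8, 11.0]
width: 0.443
finger_force: 30.0
```

step_arm(
  commands=[
    [0, 0, -0.0015, 0, 0, 0],
    [0, 0, -0.0015, 0, 0, 0],
    [0, 0, -0.0015, 0, 0, 0],
  ],
)

```text
clock: 15.13
tool_pos: [551.8, 89.9, 48.9]
ee_rot: [180.0, -0.0, -1.1]
ft_force: [-2.5, -0.2, 5.0]
width: 0.445
finger_force: 30.0
```

step_arm(
  commands=[
    [0, 0, 0, 0, 0, 0],
    [0, 0, 0, 0, 0, 0],
    [0, 0, 0, 0, 0, 0],
    [0, 0, 0, 0, 0, 0],
    [0, 0, 0, 0, 0, 0],
    [0, 0, 0, 0, 0, 0],
  ],
  jaw=0,
)

```text
clock: 15.63
tool_pos: [551.4, 90.0, 48.1]
ee_rot: [180.0, 0.0, -1.1]
ft_force: [0.3, -0.5, 0.5]
width: 0.833
finger_force: 0.0
```

step_arm(
  commands=[
    [0, 0, -0.02, 0, 0, 0],
    [0, 0, -0.05, 0, 0, 0],
    [0, 0, -0.09, 0, 0, 0],
    [0, 0, -0.13, 0, 0, 0],
    [-0.04, 0, -0.13, 0, 0, 0],
    [-0.08, 0.04, -0.13, 0, 0, 0],
    [-0.1, 0.08, -0.13, 0, 0, 0],
    [-0.1, 0.12, -0.13, 0, 0, 0],
    [-0.1, 0.16, -0.13, 0, 0, 0],
    [-0.1, 0.2, -0.13, 0, 0, 0],
    [-0.1, 0.22, -0.13, 0, 0, 0],
    [-0.1, 0.22, -0.13, 0, 0, 0],
  ],
  jaw=0.6,
)

```text
clock: 16.63
tool_pos: [447.0, -132.6, 178.7]
ee_rot: [179.9, -0.0, -1.4]
ft_force: [-0.5, 0.4, -0.5]
width: 0.401
finger_force: 0.0
```

```bash
python3 -c "
from h import *
st();o=[]
S=np.array([551,90.5,60]);y=np.radians(89.1);u=np.array([np.cos(y),np.sin(y),0]);v=np.array([u[1],-u[0],0])
for n,(x,y,w,h) in(('scene',(275,165,100,140)),('top',(270,170,90,140))):
  c=r.camera(n)
  for b in r.boxes_of('label_roll_center',c): print(n,np.round(b['box'],1).tolist(),round(b['p'],2))
  for dz in(0,5):
    p=topix(c,[S+[0,0,dz]+u*s+v*38*np.cos(t)+[0,0,38*np.sin(t)] for t in np.linspace(0,6.28,80) for s in(-21,21)]);print('pred',dz,p.min(0).round(1),p.max(0).round(1))
  f=cv2.resize(c['frame'][y:y+h,x:x+w,::-1],None,fx=4,fy=4,interpolation=cv2.INTER_CUBIC)
  for P in (S-35*u,S+35*u,S+[0,0,38]+u*21,S+[0,0,38]-u*21): cv2.circle(f,tuple(((topix(c,[P])[0]-[x,y])*4).astype(int).tolist()),2,(0,0,255),-1)
  o.append(f)
cv2.imwrite('pics/m4.png',np.hstack(o))"
```

```text
{'clock': 16.63, 'tool_pos': [447.02, -132.58, 178.68], 'ee_rot': [179.9, -0.04, -1.44], 'ft_force': [-0.46, 0.37, -0.51], 'width': 0.4, 'finger_force': 0.0, 'joint_pos': [-30.45, -11.66, 115.35, -0.07, 76.23, 61.02]}
scene [226.2, 310.3, 252.5, 341.9] 0.8
scene [229.4, 241.6, 254.7, 269.3] 0.74
pred 0 [307.5 224. ] [336.8 261.5]
pred 5 [307.5 222. ] [336.9 259.7]
top [229.7, 203.8, 252.8, 223.1] 0.88
top [301.6, 218.2, 330.7, 254.0] 0.72
top [212.6, 298.8, 232.1, 321.8] 0.64
pred 0 [304.3 220.7] [323.6 254.5]
pred 5 [304.2 220.4] [323.6 254.3]
```

View pics/m4.png

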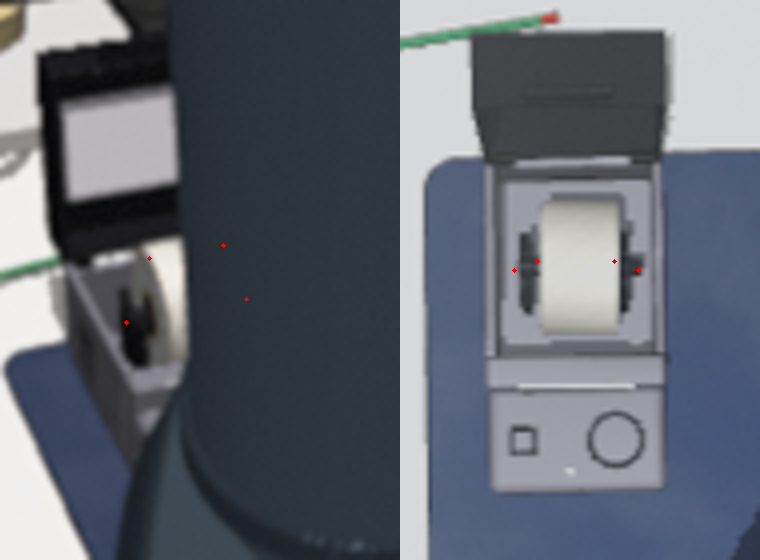

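step_arm(
  commands=[
    [0, 0.04, 0, 0, 0, 0],
    [0, 0.08, 0, 0, 0, 0],
    [0, 0.12, 0, 0, 0, 0],
    [0, 0.16, 0, 0, 0, 0],
    [0, 0.2, 0, 0, 0, 0],
    [0, 0.23, 0, 0, 0, 0],
    [0, 0.23, 0, 0, 0, 0],
  ],
  jaw=1,
)

```text
clock: 17.42
tool_pos: [443.1, -361.2, 178.2]
ee_rot: [179.9, -0.0, -1.2]
ft_force: [1.4, -0.3, 0.6]
width: 0.004
finger_force: 0.0
```

```bash
python3 -c "
from h import *
st()
S=np.array([553.5,89,60]);y=np.radians(89.1);u=np.array([np.cos(y),np.sin(y),0]);v=np.array([u[1],-u[0],0])
c=r.camera('scene')
for b in r.boxes_of('label_roll_center',c): print(np.round(b['box'],1).tolist(),round(b['p'],2))
for b in r.boxes_of('hood',c): print('hood',np.round(b['box'],1).tolist(),round(b['p'],2))
g=cv2.cvtColor(c['frame'],cv2.COLOR_RGB2GRAY)
for dz in(0,3,6):
  p=topix(c,[S+[0,0,dz]+u*s+v*38*np.cos(t)+[0,0,38*np.sin(t)] for t in np.linspace(0,6.28,80) for s in(-21,21)]);print('pred',dz,p.min(0).round(1),p.max(0).round(1))
  print(topix(c,[S+[0,0,dz]+u*s for s in (35,21,-21)]).round(1).tolist())
for row in range(216,266): print(row,g[row,300:346:2].tolist())"
```

```text
{'clock': 17.42, 'tool_pos': [443.06, -361.21, 178.21], 'ee_rot': [179.92, -0.01, -1.22], 'ft_force': [1.4, -0.32, 0.6], 'width': 0.0, 'finger_force': 0.0, 'joint_pos': [-50.52, 3.6, 100.98, -0.05, 75.36, 40.71]}
[306.7, 224.3, 334.9, 257.0] 0.8
[229.7, 312.0, 252.6, 343.6] 0.76
[229.5, 242.4, 253.9, 269.3] 0.71
hood [286.6, 168.1, 336.6, 230.6] 0.77
pred 0 [307.8 223.3] [337.1 260.8]
[[306.9, 244.9], [313.0, 243.7], [331.0, 240.2]]
pred 3 [307.8 222.1] [337.1 259.7]
[[306.8, 243.7], [313.0, 242.6], [331.0, 239.1]]
pred 6 [307.7 221. ] [337.1 258.6]
[[306.8, 242.6], [312.9, 241.4], [331.1, 238.0]]
216 [14, 14, 11, 15, 15, 13, 17, 13, 13, 14, 12, 15, 17, 15, 9, 42, 199, 240, 239, 239, 239, 239, 238]
217 [13, 14, 13, 14, 13, 16, 15, 12, 14, 17, 19, 19, 23, 20, 10, 41, 198, 240, 239, 239, 239, 240, 230]
218 [13, 13, 14, 16, 16, 16, 15, 17, 19, 22, 25, 26, 28, 25, 13, 42, 198, 240, 239, 239, 240, 239, 202]
219 [14, 12, 17, 17, 15, 20, 22, 22, 27, 26, 27, 29, 27, 26, 16, 42, 198, 240, 239, 239, 239, 235, 163]
220 [15, 12, 20, 23, 21, 26, 26, 27, 27, 29, 28, 26, 27, 28, 19, 42, 198, 240, 2
[... 4341 characters left out ...]
37, 137, 137, 142, 147, 158, 152, 146, 103, 98, 99, 99, 101, 100, 101, 103, 103, 103]
260 [53, 53, 53, 80, 128, 137, 136, 135, 146, 149, 150, 131, 102, 89, 97, 97, 98, 99, 100, 101, 102, 102, 103]
261 [53, 53, 53, 68, 119, 136, 130, 122, 130, 116, 95, 79, 62, 87, 96, 97, 98, 99, 100, 100, 101, 102, 102]
262 [53, 53, 53, 63, 102, 121, 110, 96, 89, 68, 49, 39, 45, 89, 95, 95, 97, 97, 98, 99, 100, 99, 101]
263 [51, 53, 54, 61, 79, 93, 85, 79, 74, 40, 31, 34, 55, 90, 93, 95, 95, 96, 97, 98, 99, 99, 100]
264 [51, 52, 54, 61, 67, 78, 76, 77, 75, 44, 49, 61, 69, 91, 92, 92, 93, 95, 96, 97, 97, 98, 100]
265 [51, 53, 55, 63, 66, 77, 77, 77, 80, 67, 82, 100, 85, 89, 92, 92, 92, 94, 95, 96, 96, 98, 99]
```

The roll's top edge in the scene lies at row ~223, against 223.3 predicted for z = 60, so the roll is seated. Next I take the closed fingers round behind the hood.

step_arm(
  commands=[
    [0.018, -0.037, 0, 0, 0, 0],
    [0.036, -0.074, 0, 0, 0, 0],
    [0.054, -0.11, 0, 0, 0, 0],
    [0.072, -0.147, 0, 0, 0, 0],
    [0.09, -0.184, 0, 0, 0, 0],
    [0.12, -0.21, 0, 0, 0, 0],
    [0.15, -0.235, 0, 0, 0, 0],
    [0.18, -0.26, 0, 0, 0, 0],
    [0.21, -0.28, 0, 0, 0, 0],
    [0.23, -0.3, 0, 0, 0, 0],
    [0.24, -0.3, 0, 0, 0, 0],
    [0.24, -0.3, 0, 0, 0, 0],
  ],
)

```text
clock: 18.57
tool_pos: [689.4, -58.7, 178.1]
ee_rot: [-180.0, 0.0, -0.8]
ft_force: [0.2, -0.3, 0.1]
width: 0.005
finger_force: 0.0
```

```bash
python3 -c "
from h import *
st();go([712,88,175],-0.9)
c=r.camera('top')
for z in(0,80,120): print(z,toworld(c,[(300,166),(385,110),(200,145)],z).round(0).tolist())
b=r.silhouettes('hood',c)[0];print(b['box'],b['p'])
for t in (1.6,1.7,1.8): print(t,topix(c,[[613-115*np.cos(t)+40*np.sin(t),88,64+115*np.sin(t)+40*np.cos(t)]]).round(1))"
```

```text
{'clock': 18.57, 'tool_pos': [689.37, -58.66, 178.08], 'ee_rot': [-179.99, 0.0, -0.79], 'ft_force': [0.24, -0.25, 0.14], 'width': 0.01, 'finger_force': 0.0, 'joint_pos': [-14.24, 19.54, 82.57, 0.01, 77.9, 76.55]}
go [712, 88, 175] [0.0206, -0.147, 0.0031] [-0.01, 0.0, 0.11]
0 [[735.0, 122.0, 0.0], [875.0, -91.0, 0.0], [794.0, 368.0, 0.0]]
80 [[712.0, 119.0, 80.0], [842.0, -78.0, 80.0], [767.0, 347.0, 80.0]]
120 [[701.0, 118.0, 120.0], [825.0, -72.0, 120.0], [753.0, 337.0, 120.0]]
[284.5, 178.8, 336.8, 210.8] 0.59
1.6 [[313.7 179. ]]
1.7 [[313.6 174.3]]
1.8 [[313.6 170. ]]
```

step_arm(
  commands=[
    [0.015, -0.036, 0, 0, 0, 0],
    [0.015, -0.073, 0, 0, 0, 0],
    [0.015, -0.11, 0, 0, 0, 0],
    [0.015, -0.147, 0, 0, 0, 0],
    [0.015, -0.147, 0, 0, 0, 0],
    [0.015, -0.147, 0.02, 0, 0, 0],
    [0.015, -0.147, 0.04, 0, 0, 0],
    [0.015, -0.147, 0.053, 0, 0, 0],
    [0.015, -0.147, 0.053, 0, 0, 0],
    [0.015, -0.147, 0.053, 0, 0, 0],
  ],
)

```text
clock: 19.5
tool_pos: [705.4, 83.4, 124.7]
ee_rot: [180.0, 0.1, -1.1]
ft_force: [0.5, 0.1, -1.5]
width: 0.003
finger_force: 0.0
```

```bash
python3 -c "
from h import *
st()
for t in(100,90,75,60,45,30,15,0):
  a=np.radians(t);x=613-95*np.cos(a)+40*np.sin(a)+8;z=64+95*np.sin(a)+40*np.cos(a)-29.6;print(t);go([x,88,z],-.9)"
```

```text
{'clock': 19.5, 'tool_pos': [705.42, 83.41, 124.7], 'ee_rot': [180.0, 0.11, -1.14], 'ft_force': [0.52, 0.07, -1.5], 'width': 0.0, 'finger_force': 0.0, 'joint_pos': [-2.38, 24.59, 81.74, -0.01, 73.77, 88.77]}
100
go [np.float64(676.8888869988467), 88, np.float64(121.01080942948255)] [-0.0286, -0.004, 0.0037] [0.0, 0.11, -0.24]
90
go [np.float64(661.0), 88, np.float64(129.4)] [-0.0445, -0.0037, -0.0046] [0.0, 0.11, -0.24]
75
go [np.float64(635.0492237668233), 88, np.float64(136.51571530156232)] [-0.0705, -0.0032, -0.0117] [0.0, 0.11, -0.24]
60
go [np.float64(608.1410161513776), 88, np.float64(136.67241335952167)] [-0.0974, -0.0026, -0.0118] [0.0, 0.11, -0.24]
45
go [np.float64(582.1091270347399), 88, np.float64(129.8594154601839)] [-0.1234, -0.0021, -0.0049] [0.0, 0.11, -0.24]
30
go [np.float64(558.7275866404783), 88, np.float64(116.54101615137756)] [-0.1467, -0.0017, 0.0084] [0.0, 0.11, -0.24]
15
go [np.float64(539.5898083066394), 88, np.float64(97.62484233630221)] [-0.1658, -0.0013, 0.0274] [0.0, 0.11, -0.24]
0
go [np.float64(526.0), 88, np.float64(74.4)] [-0.1794, -0.001, 0.0506] [0.0, 0.11, -0.24]
```

step_arm(
  commands=[
    [-0.015, 0, 0, 0, 0, 0],
    [-0.028, 0, 0, 0, 0, 0],
    [-0.036, 0, -0.002, 0, 0, 0],
    [-0.045, 0, -0.005, 0, 0, 0],
    [-0.055, 0, -0.008, 0, 0, 0],
    [-0.063, 0, -0.01, 0, 0, 0],
    [-0.07, 0, -0.012, 0, 0, 0],
    [-0.08, 0, -0.012, 0, 0, 0],
    [-0.09, 0, -0.012, 0, 0, 0],
    [-0.097, 0, -0.012, 0, 0, 0],
    [-0.097, 0, -0.012, 0, 0, 0],
  ],
)

```text
clock: 20.42
tool_pos: [608.6, 86.1, 137.9]
ee_rot: [-180.0, -0.0, -1.1]
ft_force: [0.6, -0.1, 0.7]
width: 0.001
finger_force: 0.3
```

```bash
python3 -c "
from h import *
st()
c=r.camera('scene')
for b in r.boxes_of('hood',c)[:2]: print(b['box'],b['p'])
for t in(95,75,60,45):
  a=np.radians(t);print(t,topix(c,[[613-115*np.cos(a)+40*np.sin(a),88+s,64+115*np.sin(a)+40*np.cos(a)] for s in(50,-50)]).round(0).tolist())"
```

```text
{'clock': 20.42, 'tool_pos': [608.57, 86.08, 137.9], 'ee_rot': [-179.99, -0.01, -1.1], 'ft_force': [0.64, -0.11, 0.68], 'width': 0.0, 'finger_force': 0.31, 'joint_pos': [-2.51, 11.57, 96.55, 0.02, 71.87, 88.58]}
[288.4, 181.9, 326.3, 228.8] 0.84
[170.2, 254.8, 194.6, 272.7] 0.31
95 [[285.0, 177.0], [327.0, 171.0]]
75 [[290.0, 181.0], [333.0, 174.0]]
60 [[294.0, 188.0], [339.0, 181.0]]
45 [[298.0, 199.0], [344.0, 191.0]]
```

step_arm(
  commands=[
    [-0.013, 0, 0.004, 0, 0, 0],
    [-0.026, 0, 0.007, 0, 0, 0],
    [-0.038, 0, 0.013, 0, 0, 0],
    [-0.05, 0, 0.02, 0, 0, 0],
    [-0.06, 0, 0.03, 0, 0, 0],
    [-0.069, 0, 0.039, 0, 0, 0],
    [-0.076, 0, 0.05, 0, 0, 0],
    [-0.08, 0, 0.056, 0, 0, 0],
    [-0.08, 0, 0.056, 0, 0, 0],
  ],
)

```text
clock: 21.27
tool_pos: [527.5, 87.7, 79.2]
ee_rot: [-180.0, 0.2, -1.1]
ft_force: [-0.6, 0.1, 0.6]
width: 0.007
finger_force: 0.0
```

step_arm(
  commands=[
    [0, 0, 0.002, 0, 0, 0],
    [0, 0, 0.004, 0, 0, 0],
    [0, 0, 0.004, 0, 0, 0],
  ],
)

```text
clock: 21.52
tool_pos: [529.9, 87.5, 77.4]
ee_rot: [-180.0, -0.0, -1.1]
ft_force: [0.0, 0.3, 0.1]
width: 0.004
finger_force: 0.0
```

step_arm(
  commands=[
    [0, 0, 0.001, 0, 0, 0],
    [0, 0, 0.002, 0, 0, 0],
    [0, 0, 0.002, 0, 0, 0],
  ],
)

```text
clock: 21.77
tool_pos: [530.2, 87.4, 77.1]
ee_rot: [180.0, -0.0, -1.1]
ft_force: [-4.3, 0.3, 8.7]
width: 0.003
finger_force: 4.5
```

The hard stop is felt at 8.7 N, so the hood is down. I lift, check it and go above the feed button.

step_arm(
  commands=[
    [0, 0, -0.015, 0, 0, 0],
    [0, 0, -0.035, 0, 0, 0],
    [-0.03, 0.01, -0.035, 0, 0, 0],
    [-0.06, 0.019, -0.035, 0, 0, 0],
    [-0.0735, 0.019, -0.035, 0, 0, 0],
    [-0.0735, 0.019, -0.035, 0, 0, 0],
    [-0.0735, 0.019, -0.035, 0, 0, 0],
    [-0.0735, 0.019, -0.035, 0, 0, 0],
  ],
)

```text
clock: 22.43
tool_pos: [456.8, 69.8, 110.9]
ee_rot: [180.0, -0.1, -1.1]
ft_force: [-0.0, 0.5, -0.1]
width: 0.003
finger_force: 0.0
```

```bash
python3 -c "
from h import *
st();go([456.5,70,40],-1)
c=r.camera('scene')
for t in ('hood','feed_key_top','power_key_top'): print(t,[(np.round(b['box'],1).tolist(),round(b['p'],2)) for b in r.boxes_of(t,c)][:2])
for t in(0,.06,.15):
  P=[[613-l*np.cos(t)+h*np.sin(t),88+s,64+l*np.sin(t)+h*np.cos(t)] for s in(50,-50) for l in(0,115) for h in(0,40)];p=topix(c,P);print(t,p.min(0).round(1),p.max(0).round(1))
d=r.camera('top');print('top',[(np.round(b['box'],1).tolist(),round(b['p'],2)) for b in r.boxes_of('hood',d)][:1])
C=np.array(r.get_state()['tool_pos'])+[0,0,28];print('tip pred',topix(c,[C]))
g=cv2.cvtColor(c['frame'],cv2.COLOR_RGB2GRAY)
for row in range(214,262,2): print(row,g[row,290:366:4].tolist())"
```

```text
{'clock': 22.43, 'tool_pos': [456.76, 69.85, 110.86], 'ee_rot': [180.0, -0.09, -1.1], 'ft_force': [-0.01, 0.54, -0.13], 'width': 0.0, 'finger_force': 0.0, 'joint_pos': [-5.41, -7.73, 119.41, 0.0, 68.24, 85.68]}
go [456.5, 70, 40] [-0.0004, -0.0002, 0.0709] [0.0, -0.09, -0.1]
hood [([290.1, 203.4, 344.4, 259.6], 0.87)]
feed_key_top []
power_key_top []
0 [292.2 208. ] [354.2 259. ]
0.06 [291.9 207.6] [353.8 256.3]
0.15 [291.4 207. ] [353.5 251.9]
top []
tip pred [[348.3144586  233.14716824]]
214 [231, 204, 130, 61, 29, 25, 28, 34, 65, 110, 61, 31, 239, 103, 41, 44, 45, 46, 46]
216 [146, 32, 24, 25, 30, 53, 93, 132, 168, 175, 130, 27, 179, 101, 43, 44, 45, 44, 45]
218 [150, 30, 28, 83, 127, 158, 173, 178, 178, 177, 173, 17, 72, 94, 43, 44, 45, 45, 46]
220 [167, 31, 35, 170, 177, 178, 177, 177, 176, 177, 178, 73, 14, 64, 42, 43, 46, 45, 46]
222 [169, 27, 29, 158, 177, 176, 176, 179, 184, 178, 176, 146, 15, 57, 42, 44, 44, 45, 46]
224 [201, 15, 29, 110, 178, 182, 197, 209, 219, 206, 191, 173, 31, 57, 43, 44, 45, 45, 46]
226 [205, 12, 29, 44, 217, 216, 215, 213, 213, 213, 210, 180, 75, 52,
[... 723 characters left out ...]
, 10, 13, 14, 14, 14, 14, 42, 44, 45, 45, 45, 49]
246 [238, 43, 56, 10, 14, 13, 13, 12, 13, 14, 12, 16, 13, 41, 42, 45, 46, 44, 48]
248 [237, 44, 52, 13, 13, 13, 14, 12, 12, 14, 14, 11, 13, 42, 43, 45, 45, 46, 48]
250 [139, 47, 45, 26, 11, 12, 15, 15, 12, 13, 14, 16, 16, 41, 44, 46, 44, 45, 49]
252 [67, 47, 44, 42, 12, 15, 14, 12, 15, 13, 17, 17, 17, 42, 44, 46, 46, 46, 49]
254 [69, 46, 45, 52, 11, 12, 16, 13, 19, 16, 17, 16, 29, 42, 44, 45, 45, 46, 50]
256 [71, 49, 43, 52, 17, 16, 27, 44, 14, 17, 35, 68, 79, 41, 43, 45, 46, 45, 49]
258 [71, 61, 44, 52, 43, 56, 72, 77, 48, 72, 87, 71, 47, 42, 45, 44, 45, 46, 49]
260 [71, 69, 47, 51, 56, 77, 77, 89, 80, 63, 38, 28, 41, 41, 45, 44, 45, 48, 49]
```

step_arm(
  commands=[
    [0, 0, 0.03, 0, 0, 0],
    [0, 0, 0.06, 0, 0, 0],
    [0, 0, 0.072, 0, 0, 0],
    [0, 0, 0.074, 0, 0, 0],
    [0, 0, 0.074, 0, 0, 0],
    [0, 0, 0.074, 0, 0, 0],
  ],
)

```text
clock: 23.23
tool_pos: [456.6, 69.8, 37.3]
ee_rot: [180.0, -0.1, -1.1]
ft_force: [0.7, -0.4, -1.1]
width: 0.008
finger_force: 0.0
```

step_arm(
  commands=[
    [0, 0, 0.002, 0, 0, 0],
    [0, 0, 0.003, 0, 0, 0],
    [0, 0, 0.003, 0, 0, 0],
  ],
)

```text
clock: 23.48
tool_pos: [456.1, 69.8, 33.9]
ee_rot: [180.0, -0.1, -1.1]
ft_force: [0.3, -0.4, -0.1]
width: 0.004
finger_force: 0.0
```

step_arm(
  commands=[
    [0, 0, 0.001, 0, 0, 0],
    [0, 0, 0.001, 0, 0, 0],
  ],
)

```text
clock: 23.65
tool_pos: [455.7, 69.9, 32.5]
ee_rot: [180.0, -0.0, -1.1]
ft_force: [-0.1, -0.4, -0.2]
width: 0.005
finger_force: 0.0
```

step_arm(
  commands=[
    [0, 0, 0.001, 0, 0, 0],
    [0, 0, 0.001, 0, 0, 0],
  ],
)

```text
clock: 23.82
tool_pos: [455.8, 69.9, 31.6]
ee_rot: [180.0, -0.0, -1.1]
ft_force: [-0.2, -0.2, 2.6]
width: 0.005
finger_force: 1.4
```

step_arm(
  commands=[
    [0, 0, 0.001, 0, 0, 0],
    [0, 0, 0.001, 0, 0, 0],
  ],
)

```text
clock: 23.98
tool_pos: [455.8, 69.9, 30.5]
ee_rot: [180.0, -0.0, -1.1]
ft_force: [-0.6, -0.0, 4.1]
width: 0.002
finger_force: 1.8
```

step_arm(
  commands=[
    [0, 0, 0.001, 0, 0, 0],
    [0, 0, 0.001, 0, 0, 0],
  ],
)

```text
clock: 24.15
tool_pos: [455.8, 69.9, 29.4]
ee_rot: [180.0, -0.0, -1.1]
ft_force: [-0.8, -0.9, 4.9]
width: 0.006
finger_force: 2.2
```

First contact is at ~31.8, so the bias here is 27.2. That puts the hood roof contact at a true height of 104, so the hood is shut. I continue to the bottom.

step_arm(
  commands=[
    [0, 0, 0.001, 0, 0, 0],
    [0, 0, 0.002, 0, 0, 0],
    [0, 0, 0.002, 0, 0, 0],
  ],
)

```text
clock: 24.4
tool_pos: [455.8, 69.9, 27.4]
ee_rot: [-180.0, -0.0, -1.1]
ft_force: [-0.8, 0.4, 5.4]
width: 0.002
finger_force: 2.9
```

step_arm(
  commands=[
    [0, 0, 0.001, 0, 0, 0],
    [0, 0, 0.001, 0, 0, 0],
  ],
)

```text
clock: 24.57
tool_pos: [455.8, 69.8, 27.2]
ee_rot: [180.0, 0.0, -1.1]
ft_force: [-3.9, 1.1, 10.2]
width: 0.004
finger_force: 5.6
```

step_arm(
  commands=[
    [0, 0, 0.001, 0, 0, 0],
    [0, 0, 0.001, 0, 0, 0],
  ],
)

```text
clock: 24.73
tool_pos: [455.9, 69.8, 27.0]
ee_rot: [180.0, 0.1, -1.1]
ft_force: [-8.2, -0.1, 18.3]
width: 0.007
finger_force: 9.4
```

step_arm(
  commands=[
    [0, 0, -0.0005, 0, 0, 0],
    [0, 0, -0.0005, 0, 0, 0],
    [0, 0, -0.0005, 0, 0, 0],
    [0, 0, -0.0005, 0, 0, 0],
    [0, 0, -0.0005, 0, 0, 0],
    [0, 0, -0.0005, 0, 0, 0],
  ],
)

```text
clock: 25.23
tool_pos: [455.9, 69.8, 27.1]
ee_rot: [180.0, 0.0, -1.1]
ft_force: [-6.0, -0.0, 15.0]
width: 0.001
finger_force: 7.4
```

```bash
python3 -c "
from h import *
st()
s=r.get_state()['ft_force'][2]
if 7<s<30: print(r.sign_off())"
```

```text
{'clock': 25.23, 'tool_pos': [455.9, 69.84, 27.1], 'ee_rot': [179.99, 0.02, -1.08], 'ft_force': [-6.02, -0.01, 15.01], 'width': 0.0, 'finger_force': 7.38, 'joint_pos': [-5.41, 0.19, 122.01, -0.01, 57.82, 85.68]}
the job is handed in; nothing more can be done
None
```

I handed the job in at 25.2 s: the roll is in the notches, the hood is shut and the feed button is held fully down at about 15 N, all going by camera and contact-force checks because the hand-in returned no verdict.

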